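# Point out the odd tube and log it

### The job

Show the overhead camera which tube in the rack is the odd one: point straight down at the tall tube, holding the fingertips steady about 2 cm above the centre of its cap for two seconds without touching the tubes or the rack. Then log it by pressing the large button on the console all the way down with the fingertips, let it spring back and move clear. Leave the small button alone, and do not touch or move the tubes and the other things on the table.

Things in the scene. Friction and masses are not known exactly. Their poses are not given: they have to be found in the camera images.
- rack: fixed light-blue open tube rack, 120 (x) x 192 (y) x 68 mm high, 3 x 5 square slots at 36 mm pitch, eight of them filled. Origin at the centre of its underside, z up; x along the short side.
- tall_tube: the tall sample tube: loose, upright in one slot of the rack, 135 mm long, 17 mm across, blue screw cap 22 mm across and 18 mm high like all the others. It stands 35 mm higher than the other tubes. Origin at the centre of its underside, which rests 4 mm above the table; z up the tube.
- tall_cap_top (a point): centre of the top face of the tall tube's cap, 139 mm above the table.
- tube1: ordinary sample tube: loose, upright in a slot of the rack, 100 mm long, same diameter and same cap as the tall one; cap top 104 mm above the table. Origin at the centre of its underside.
- tube2: ordinary sample tube: loose, upright in a slot of the rack, 100 mm long, same diameter and same cap as the tall one; cap top 104 mm above the table. Origin at the centre of its underside.
- tube3: ordinary sample tube: loose, upright in a slot of the rack, 100 mm long, same diameter and same cap as the tall one; cap top 104 mm above the table. Origin at the centre of its underside.
- tube4: ordinary sample tube: loose, upright in a slot of the rack, 100 mm long, same diameter and same cap as the tall one; cap top 104 mm above the table. Origin at the centre of its underside.
- tube5: ordinary sample tube: loose, upright in a slot of the rack, 100 mm long, same diameter and same cap as the tall one; cap top 104 mm above the table. Origin at the centre of its underside.
- tube6: ordinary sample tube: loose, upright in a slot of the rack, 100 mm long, same diameter and same cap as the tall one; cap top 104 mm above the table. Origin at the centre of its underside.
- tube7: ordinary sample tube: loose, upright in a slot of the rack, 100 mm long, same diameter and same cap as the tall one; cap top 104 mm above the table. Origin at the centre of its underside.
- console: fixed white desk console, 100 (x) x 160 (y) x 50 mm high with a black strip along its far edge; carries two grey round push buttons, one large, one small. Origin at the centre of its underside; z up.
- big_button_top (a point): centre of the top face of the large button (40 mm across) on the console's top, at x -12, y +35 mm in the console's frame; at rest 72 mm above the table. It moves down with the button and stands 10 mm proud of its fixed 56 mm collar.
- big_button (a joint): travel of the large button, m: 0 at rest, 0.006 fully down; springs back up by itself; about 5 N holds it fully down.
- small_button_top (a point): centre of the top face of the small button (18 mm across), 75 mm from the large one, at x -12, y -40 mm in the console's frame, 71 mm above the table; to be left alone.
- small_button (a joint): travel of the small button, m: 0 at rest, 0.005 fully down; springs back.
- pot: bystander: loose white-lidded specimen jar, 60 mm across, 70 mm high, beyond the rack. Origin at the centre of its underside.
- marker: bystander: loose marker pen lying on the table at the right side, 135 mm long along its x axis, 16 mm thick. Origin under its middle.
- tray: bystander: loose white open tray 130 x 110 x 45 mm high at the left side. Origin at the centre of its underside.

How it is judged (in metres and radians):
On the way, in this order (a step that is already met when the one before it is completed fails the run):
1. the fingertips point down at the tall tube from just above its cap, and stay there (horizontal distance between the grasp point and tall_cap_top below 0.015 m and z of the grasp point in the frame of tall_cap_top between 0.018 and 0.07 m), for 1.5 s.
2. the fingertips press the large button down (value of joint big_button above 0.0045 m and contact force between the fingers and console above 1 N), for 0.05 s.
3. the large button has come back up (value of joint big_button below 0.0015 m), for 0.2 s.
At the end, for the whole second after the job is handed in: After pointing (1.5 s, grasp point within 15 mm of the cap axis, 18 to 70 mm above the cap), then the press (4.5 mm down): both buttons up within 1.5 mm, every tube upright (0.12 rad) and every loose thing within 10 mm of its start, at rest (distance of each of tall_tube, tube1, tube2, tube3, tube4, tube5, tube6, tube7, pot, marker, tray from where it was at the start of the episode below 0.01 m and angle between each of tall_tube, tube1, tube2, tube3, tube4, tube5, tube6, tube7's own z axis and vertical below 0.12 rad and value of joint each of big_button, small_button below 0.0015 m and linear speed of each of tall_tube, tube1, tube2, tube3, tube4, tube5, tube6, tube7, pot, marker, tray below 0.02 m/s); the robot touches nothing.
It fails at once if a tube or the rack is touched (contact force between any of the fingers, the arm and tall_tube above 0.3 N or contact force between any of the fingers, the arm and tube1 above 0.3 N or contact force between any of the fingers, the arm and tube2 above 0.3 N or contact force between any of the fingers, the arm and tube3 above 0.3 N or contact force between any of the fingers, the arm and tube4 above 0.3 N or contact force between any of the fingers, the arm and tube5 above 0.3 N or contact force between any of the fingers, the arm and tube6 above 0.3 N or contact force between any of the fingers, the arm and tube7 above 0.3 N or contact force between any of the fingers, the arm and rack above 0.3 N).
It fails at once if a tube is moved, lifted or tipped (distance of any of tall_tube, tube1, tube2, tube3, tube4, tube5, tube6, tube7 from where it was at the start of the episode above 0.01 m).
It fails at once if the small button is pressed (value of joint small_button above 0.002 m).
It fails at once if the jar, pen or tray is touched, moved or lifted (distance of any of pot, marker, tray from where it was at the start of the episode above 0.01 m or contact force between any of the fingers, the arm and pot above 0.3 N or contact force between any of the fingers, the arm and marker above 0.3 N or contact force between any of the fingers, the arm and tray above 0.3 N).
It also fails if it takes over 51 s, if anything falls off the work surface, if the arm or the gripper's body presses on something with over 40 N, if the wrist force passes 120 N, or if a joint passes its speed limit or range.

### The arm

A 6-joint arm with a two-finger parallel gripper is mounted at the origin on the work surface. World frame = base frame: x ahead of the robot, y to its left, z up, the work surface at z = 0. Lengths are in mm, angles in rad, forces in N, time in s.
With the tool pointing down it reaches from about 275 to 875 mm from the base axis. Payload 12.5 kg.
Tool frame: the origin (TCP) lies at the very end of the fingers, on their centre line; the grasp point (between the pads) lies 19 mm behind it; z points along the fingers, y is the direction in which the jaws open and shut (so a half turn about z gives the same grasp; the last joint's range is limited). The gripper opens to 85 mm and grips with 20 to 120 N. Pads are 22 mm wide; open, the fingers measure 114 mm over their backs; the gripper's body (76 mm by 85 mm) begins 54 mm behind the grasp point. The pads swing forward as they close: fully open they stand 13 mm farther back than shut.
Start: joints at [-1.335, 0.351, 1.652, -0, 1.139, -0.085], TCP at [173.448, -521.92, 231.29] pointing down, gripper open.
Joint ranges: [-2.75, 2.75], [-0.79, 2.1], [0.01, 2.65], [-1.57, 4.71], [0.07, 3.14], [-2.87, 2.87]. Speed limits (rad/s): [2.22, 2.22, 2.79, 3.14, 3.14, 3.14].

### API

Orientations are given as [roll, pitch, yaw] about the fixed x, y, z axes, in that order (R = Rz(yaw) Ry(pitch) Rx(roll)).
In Python, from bench import robot, kinematics, optics, workorder gives the robot as it stands. Calls block until the motion is done:
- robot.movep(position, orientation): joint-space move of the TCP to a pose.
- robot.line_to(position, v=150, frame=None, guard=None): straight line of the TCP; frame=None keeps the orientation; v is the mean speed in mm/s. With guard (N) it stops when the force on the tool has changed by that much, and returns True; else False.
- robot.move_j(angles): joint-space move.
- robot.move_gripper(opening, squeeze=None): opening from 0.0 (shut) to 1.0 (fully open); squeeze is the grip in N (None keeps the last); returns when the fingers have stopped.
- robot.dwell(seconds).
- kinematics.inverse_kinematics(position, orientation): joint angles nearest the present ones, or None.
- optics.snapshot(name): name is "scene" or "top"; returns the picture (480x640x3 uint8, blue, green, red); there is no depth.
- optics.camera_params(name): a dict with "mtx" (3x3 intrinsics, pixels), "dist" ([k1, k2, p1, p2, k3] as OpenCV has them; the pictures are not rectified), "R" (3x3) and "t" (3): a world point X has camera coordinates R X + t. Camera axes: x right, y down, z forward; pixel columns grow to the right and rows downward; lengths in mm; the calibration is good to about 2 mm. A picture is of the moment at which its call begins. camera_params takes no time and is no camera call.
A pose or a line that the arm cannot do raises robot.IKError and nothing moves.
- workorder.sign_off(): hands the job in, once; it reports no verdict.
Trained networks look in the newest picture that a camera, given by its name, has taken for a name from the list of things; names that differ only in an ending like _2 or _b are one class to them, and where a whole thing is asked for, a point or a joint stands for the part that bears it (a point fixed in the world has none). Each returns a list of dicts, best first, with "p" (0 to 1); they miss things now and then, are a little off and sometimes report something else, mostly with a low value. They report only what shows in the picture. A call takes as long as a camera call.
- optics.outline_of(camera, label): "region" (480x640 bool, what is visible of it).
- optics.landmark_of(camera, label): "xyz" ([x, y, z] in mm, in the coordinates of the camera as it stood for that picture, good to about 4 mm: a listed point, or the origin of a listed thing).
Readings, each from a call of its own:
- robot.read_time_s(): time.
- robot.read_joints(): joint angles.
- robot.read_dq(): joint speeds.
- robot.read_joint_efforts(): joint torques, N m.
- robot.read_eef_pos(): TCP position.
- robot.read_ee_rot(): TCP orientation.
- robot.read_force(): force on the tool from outside, world axes, zero at the start.
- robot.read_ft_torque(): the same for the moment, N m.
- robot.read_finger_gap(): opening from 0.0 (shut) to 1.0 (fully open).
Only numpy, scipy, OpenCV 4.12 (cv2) and the standard library are available. Lean on these libraries where they do the work, as an engineer would, in place of code of your own. Each camera call takes 0.05 s, during which the arm holds its last target. There are 200 camera calls.

## Working session

There is one attempt and no reset: what is moved stays moved. The work goes in short steps, each a Python script; the robot and the scene stay as the last script left them, time stands still between calls to the robot, and variables do not carry over. Pictures are saved under pics/ and viewed, about 8 in all and at most 12, crops included, and the job is handed in when it is done.

```bash
mkdir -p pics; ls
python3 - <<'E'
from bench import robot, kinematics, optics, workorder
import numpy as np, cv2
ims=[]
for c in ("scene","top"):
    im=optics.snapshot(c); ims.append(im); cv2.imwrite(f"pics/{c}0.png",im)
    P=optics.camera_params(c); R=np.array(P["R"]);t=np.array(P["t"])
    print(c,"campos",(-R.T@t).round())
    for l in ("tall_tube","tall_cap_top","rack","console","big_button_top","small_button_top","pot","marker","tray","tube1"):
        print(l,[(round(d["p"],2),(R.T@(np.array(d["xyz"])-t)).round(1).tolist()) for d in optics.landmark_of(c,l)[:8]])
print(robot.read_time_s(),robot.read_ee_rot())
E
```

```text
pics
scene campos [1151.  681.  630.]
tall_tube [(0.33, [512.9, 222.5, 5.7])]
tall_cap_top [(0.65, [548.4, 187.9, 139.1])]
rack [(0.73, [539.5, 145.1, 3.4])]
console []
big_button_top [(0.5, [575.0, -112.2, 71.4])]
small_button_top [(0.5, [552.3, -190.8, 73.7])]
pot [(0.92, [789.9, 50.6, 0.9])]
marker [(0.62, [533.0, -428.9, -2.9]), (0.39, [608.8, 456.0, 1.4]), (0.19, [572.7, -112.5, 73.8])]
tray [(0.9, [609.8, 457.4, -1.9])]
tube1 [(0.77, [581.1, 214.7, 12.2]), (0.76, [563.7, 72.5, 6.7]), (0.72, [515.3, 221.8, 5.7]), (0.72, [573.0, 142.3, 5.1]), (0.69, [610.7, 459.4, -2.0])]
top campos [ 442.    2. 1314.]
tall_tube [(0.65, [548.6, 187.3, 6.0]), (0.35, [511.6, 226.2, 2.5])]
tall_cap_top [(0.57, [543.6, 180.7, 141.2])]
rack [(0.82, [541.6, 148.1, -3.2])]
console [(0.66, [576.4, -150.7, 4.2])]
big_button_top [(0.6, [566.7, -118.1, 73.0])]
small_button_top [(0.53, [556.5, -186.8, 73.3]), (0.23, [586.3, 215.9, 2.4])]
pot [(0.93, [789.9, 54.2, 2.5]), (0.73, [608.5, 454.8, 3.0]), (0.46, [574.4, -150.9, 2.2]), (0.32, [586.1, 215.8, -0.2])]
marker [(0.55, [534.3, -423.2, -0.3])]
tray [(0.94, [609.1, 456.4, -1.4])]
tube1 [(0.56, [576.2, 142.6, 2.6]), (0.55, [534.3, 113.1, 3.9]), (0.53, [516.4, 226.3, 2.8]), (0.47, [565.4, 74.7, 2.0]), (0.42, [589.1, 216.7, 1.3]), (0.41, [492.7, 80.3, 2.1]), (0.38, [499.9, 148.3, 3.4])]
1.1 [ 3.14157755e+00 -7.35217550e-06  3.20767529e-01]
```

```bash
cat > h.py <<'E'
from bench import robot, kinematics, optics, workorder
import numpy as np, cv2
def proj(c,X):
    P=optics.camera_params(c)
    return cv2.projectPoints(np.array(X,float).reshape(-1,1,3),cv2.Rodrigues(np.array(P["R"]))[0],np.array(P["t"],float),np.array(P["mtx"]),np.array(P["dist"]))[0][:,0]
E
python3 - <<'E'
from h import *
pts=[(546,184,140),(571,-115,72),(554.5,-188.5,71)]
r=[11,20,9]
for c in ("top","scene"):
    im=cv2.imread(f"pics/{c}0.png"); uv=proj(c,pts); print(c,uv.round(1).tolist())
    if c=="top":
        a=np.linspace(0,2*np.pi,60)
    u0,v0=(uv.mean(0)-[0,0])
    S=4 if c=="top" else 3
    x0,y0=[int(max(0,q)) for q in (uv.min(0)-45)]; x1,y1=[int(q) for q in uv.max(0)+45]
    S=min(800/(x1-x0),600/(y1-y0)); 
    big=cv2.resize(im[y0:y1,x0:x1],None,fx=S,fy=S,interpolation=cv2.INTER_CUBIC)
    for p,rr in zip(pts,r):
        a=np.linspace(0,2*np.pi,40); ring=np.array(p)+np.c_[rr*np.cos(a),rr*np.sin(a),0*a]
        q=((proj(c,ring)-[x0,y0]+.5)*S).astype(int)
        cv2.polylines(big,[q],True,(0,0,255),1)
    print("crop",x0,y0,S); cv2.imwrite(f"pics/{c}1.png",big)
E
```

```text
top [[240.3, 277.1], [367.5, 266.9], [397.8, 273.1]]
crop 195 221 3.2388663967611335
scene [[419.1, 265.1], [312.8, 236.3], [300.4, 222.5]]
crop 255 177 3.827751196172249
```

View pics/top1.png

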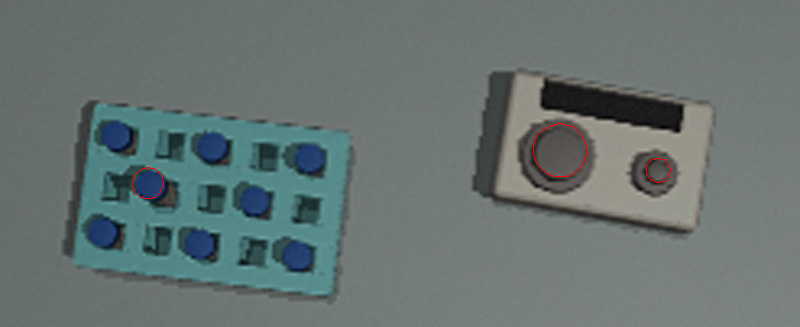

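View pics/scene1.png

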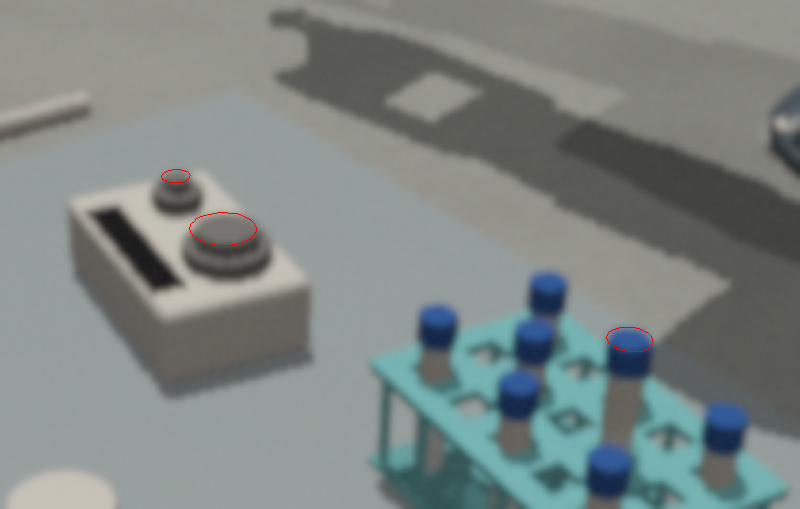

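View pics/scene0.png

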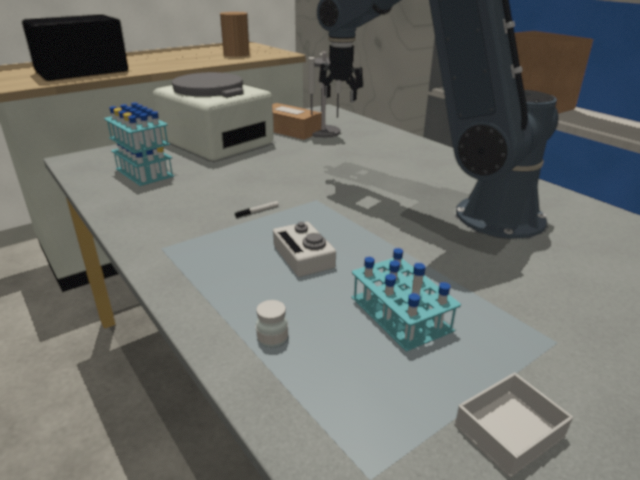

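The tall tube is in the middle row, second slot from the left, with its cap at about (240, 277) in the top image. The reprojected rings sit on the cap and on both buttons in both views, large at (367, 267) and small at (398, 273). Next I'll move to the pointing pose and check it by camera.

Run:
```python
from h import *
robot.move_gripper(0.0)
x,y=546,184
o=[np.pi,0,np.pi/2+np.arctan2(y,x)]
p=robot.read_eef_pos(); robot.line_to([p[0],p[1],300],v=200)
robot.movep([x,y,300],o)
robot.line_to([x,y,185],v=120)
print(robot.read_eef_pos(),robot.read_joints(),robot.read_finger_gap(),robot.read_force(),robot.read_time_s())
out=[]
for c in ("top","scene"):
    im=optics.snapshot(c); u,v=proj(c,[(546,184,140)])[0].astype(int)
    out.append(cv2.resize(im[v-50:v+50,u-50:u+50],(400,400),interpolation=cv2.INTER_CUBIC))
cv2.imwrite("pics/p1.png",np.hstack(out))
```

```text
[546.3886805  184.08433352 185.73480308] [ 2.44250534e-01  4.47510361e-01  1.62814597e+00 -5.27633879e-05
  1.06469997e+00 -8.07597514e-02] 0.0027128749964781397 [ 0.83443767 -0.61285276  0.36398142] 6.275
```

View pics/p1.png

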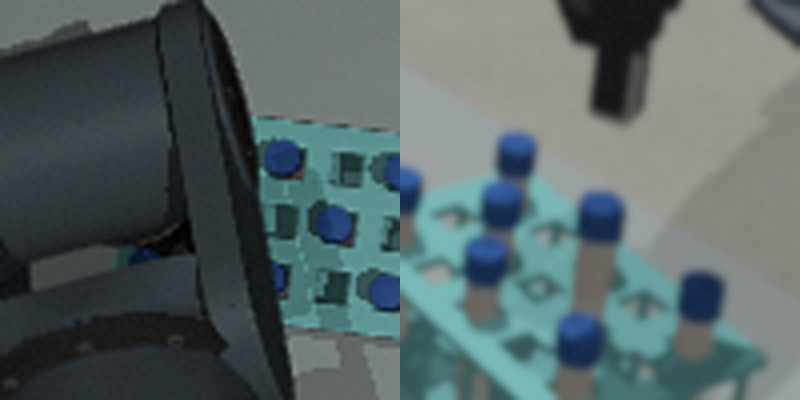

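The scene view (right half) shows the shut fingertips at crop pixel (617, 118), directly above the tall cap at (602, 205) along the tube axis and clear of everything. In the top view the arm hides the cap. I'll lower, hold, and move above the button.

Run:
```python
from h import *
robot.line_to([546,184,160],v=40)
robot.dwell(1.2); print(robot.read_eef_pos())
im=optics.snapshot("scene"); u,v=proj("scene",[(546,184,140)])[0].astype(int)
A=cv2.resize(im[v-50:v+50,u-50:u+50],(400,400),interpolation=cv2.INTER_CUBIC)
robot.dwell(1.2); print(robot.read_eef_pos(),robot.read_force())
robot.line_to([546,184,250],v=120)
x,y=571,-115
o=[np.pi,0,np.pi/2+np.arctan2(y,x)]
robot.movep([x,y,250],o)
robot.line_to([x,y,90],v=120)
robot.dwell(.3)
print(robot.read_eef_pos(),robot.read_force(),robot.read_time_s())
im=optics.snapshot("scene"); u,v=proj("scene",[(571,-115,72)])[0].astype(int)
B=cv2.resize(im[v-50:v+50,u-50:u+50],(400,400),interpolation=cv2.INTER_CUBIC)
cv2.imwrite("pics/p2.png",np.hstack([A,B]))
```

```text
[546.00546205 183.97320614 160.00091982]
[545.99711885 183.98385738 159.9843053 ] [ 0.0815918  -0.1374593  -0.43022692]
[ 571.09958329 -115.02670718   90.23119819] [ 0.39035909  1.34659266 -0.44735373] 13.4333
```

View pics/p2.png

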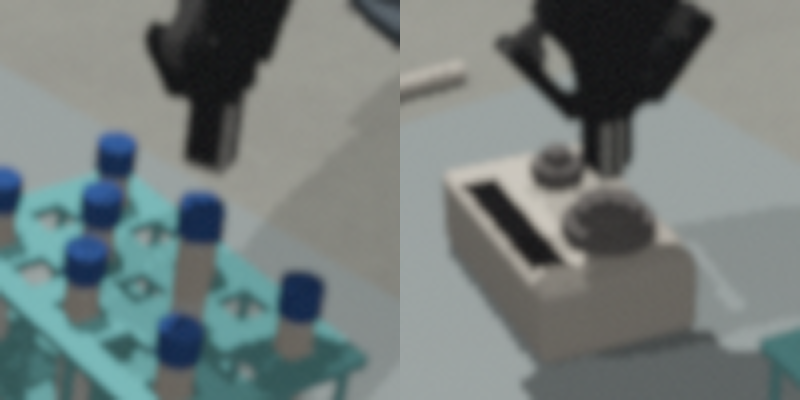

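On the left, the tips hover about 2 cm over the tall cap, with the tip at (208, 168) and the cap at (202, 205). On the right, they hang over the large button at (610, 212), clear of the small one at (557, 165). Next is the press.

Run:
```python
from h import *
x,y=571,-115
robot.line_to([x,y,76],v=40); robot.dwell(.3); print(robot.read_force())
hit=robot.line_to([x,y,63],v=12,guard=14)
robot.dwell(.3)
print(hit,robot.read_eef_pos(),robot.read_force())
A=optics.snapshot("scene")
robot.line_to([x,y,110],v=60); robot.dwell(.5)
robot.line_to([x,y,260],v=150)
robot.dwell(.3)
print(robot.read_eef_pos(),robot.read_force(),robot.read_time_s())
B=optics.snapshot("scene"); u,v=proj("scene",[(571,-115,72)])[0].astype(int)
cv2.imwrite("pics/p3.png",np.hstack([cv2.resize(i[v-50:v+50,u-50:u+50],(400,400),interpolation=cv2.INTER_CUBIC) for i in (A,B)]))
```

```text
[-0.00070123 -0.07897884 -0.01951091]
True [ 571.10303016 -114.99510767   66.03766276] [-2.08480848 -0.35461169  8.77364446]
[ 570.90144459 -114.99072265  259.60259888] [ 0.56141256 -0.86163091  0.52367202] 18.3083
```

View pics/p3.png

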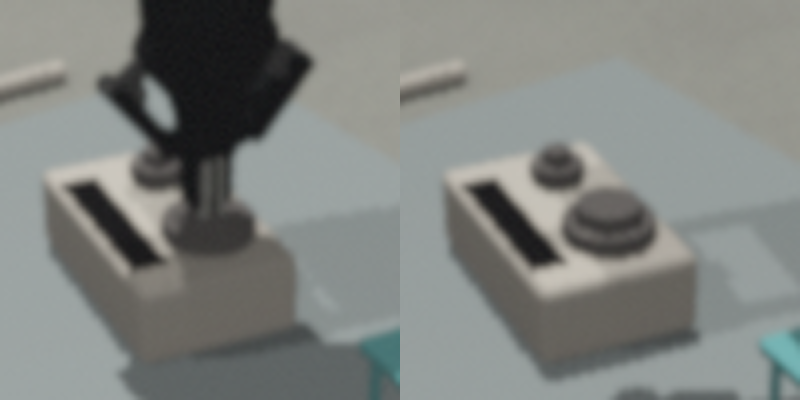

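The left half shows the tips on the large button, pressed down into its collar: z was 66.0 mm with 8.8 N, so it bottomed out. The right half shows it sprung back and the small button untouched. I'll do a last comparison with the first picture and then sign off.

Run:
```python
from h import *
a=cv2.imread("pics/scene0.png"); b=optics.snapshot("scene")
for n,X,h in (("rack",(541,147,60),60),("pot",(790,52,35),28),("tray",(609,456,20),60),("marker",(533,-425,5),25)):
    u,v=proj("scene",[X])[0].astype(int); s=np.s_[v-h:v+h,u-h:u+h]
    g=[cv2.Canny(i[s],60,150).astype(np.float32) for i in (a,b)]
    g=[cv2.GaussianBlur(i,(0,0),1) for i in g]
    print(n,cv2.phaseCorrelate(*g), np.median(np.abs(a[s].astype(int)-b[s])))
print(robot.read_dq().__abs__().max() if hasattr(robot.read_dq(),'max') else robot.read_dq())
workorder.sign_off()
```

```text
rack ((-0.18501522749144783, 0.04613919489824525), 0.5045612178908454) 3.0
pot ((0.010231636170740188, -0.02234996638926745), 0.9301834668053521) 1.0
tray ((-0.0050463958057918035, 0.01982511975109702), 1.0244207810527748) 1.0
marker ((0.05712880612605531, -0.01973398181238295), 0.7504399603843689) 1.0
0.001784852564493217
the job is handed in; nothing more can be done
```

I pointed at the tall tube, pressed the large button and handed the job in. `sign_off` gave no verdict, and all my checks agreed.

- **Pointing:** The shut fingertips held about 2 cm above the centre of the tall tube's cap for about 2.4 s (TCP at 546, 184, 160 mm). The tool force stayed near zero. The scene picture showed the tips over the cap. The overhead view could not confirm this because the arm covered the cap.
- **Press:** The fingertips pushed the large button to z = 66.0 mm, which is its full 6 mm of travel, with 8.8 N at the bottom. I then retracted to z = 260 mm.
- **After the press:** The picture shows the large button sprung back and the small one unchanged.
- **Nothing moved:** Comparing the first and last scene pictures, the rack with its tubes, jar, tray and pen shifted by less than 0.2 px. The rack match was the weakest (0.50), possibly because of changed arm shadows. The final tool force was about 1 N, within the noise seen in free air. The last clock reading before hand-in was 18.3 s, against the 51 s limit.

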